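Tip the drying cartridge flat, flip the lid shut and start the drying box

ROBOT

A 6-joint arm with a two-finger parallel gripper is mounted at the origin on the work surface. World frame = base frame: x ahead of the robot, y to its left, z up, the work surface at z = 0. Lengths are in m, angles in rad, forces in N, time in s.
With the tool pointing down it reaches from about 0.25 to 0.725 m from the base axis. Payload 4 kg.
Tool frame: the origin (TCP) lies midway between the tips of the shut fingers; the grasp point (between the pads) lies bot.tcp_to_grasp behind it (bot.tcp_to_grasp is the distance from the TCP to the grasp point, in m); z points along the fingers, y is the line along which they close (so a half turn about z gives the same grasp; the last joint's range is limited). The gripper opens to 85 mm and grips with 20 to 120 N. Pads are 22 mm wide; open, the fingers measure 114 mm over their backs; the gripper's body (76 mm by 85 mm) begins 54 mm behind the grasp point. The pads swing forward as they close: fully open they stand 13 mm farther back than shut.
Start: joints at [0, 0.241, 0.005, 1.335, 0, 1.571], TCP at [0.5, -0, 0.231] pointing down, gripper open.
Joint ranges: [-2.72, 2.72], [-1.05, 1.87], [-1.09, 1.28], [-1.99, 2.15], [-1.42, 1.44], [-3.14, 3.14]. Speed limits (rad/s): [2.79, 2.79, 3.14, 3.14, 3.14, 3.14].

INTERFACE

Orientations are given as a unit quaternion [x, y, z, w].
In Python, from workcell import readout, camera, bot gives the robot as it stands. The module is installed in compiled form; this text tells all that it offers.
- The arm moves only by the tool jog_arm, never from a script. Its argument "motion" is a list of rows, each an object of numbers: "x", "y", "z": the shift along the tool's x, y, z in mm; "spin": the turn about the tool's z in degrees; "fingers": the closure, from -1 (fully open) to 1 (shut). A call has 1 to 8 rows; each row is the pose to reach, as a shift and turn from the pose commanded when the call began, along the tool's axes at that moment; what a row does not reach only later rows make up. A row lasts 1/8 s, in which the tool goes at most 62.5 mm and 10.7 degrees, less where a joint would pass 70% of its speed; a pose out of reach is approached as far as the arm can. A call with a gripper value outside its range is refused whole. The fingers move at their own pace and stop on an object; the grip force is fixed at half the most. Time passes only in rows, so rows that repeat a pose let the fingers close. It gives the time, the measured TCP pose, the force, the opening and the grip force at its end, in the units of the state.
- readout.get_obs(): the state, without advancing time (a new reading comes with each control period).
- camera(name): name is "scene" or "side" or "wrist"; returns a dict with "pixels" (420x560x3 uint8, red, green, blue), "K" (3x3 intrinsics, pixels), "dist" ([k1, k2, p1, p2, k3] as OpenCV has them; the pictures are not rectified), "rvec" (rotation vector, rad) and "tvec" (3), from world to camera coordinates, as OpenCV has them. Camera axes: x right, y down, z forward; pixel columns grow to the right and rows downward; lengths in m; the calibration is good to about 2 mm. A picture is of the moment at which its call begins. There is no depth.
- bot.job_done(): hands the job in; it is judged then, once.
The state is a dict: "clock": time; "joint_pos": joint angles; "joint_vel": joint speeds; "tau": joint torques, N m; "eef_pos": TCP position; "tool_rot": TCP orientation; "ft_force": force on the tool from outside, world axes, zero at the start; "ft_torque": the same for the moment, N m; "grip_width": finger opening in m; "grasp_force": force on a finger pad.
Only numpy, scipy, OpenCV 4.12 (cv2) and the standard library are available. Lean on these libraries where they do the work, as an engineer would, in place of code of your own. Each camera call takes 0.05 s, during which the arm holds its last target. There are 200 camera calls.

TASK

The orange drying cartridge is standing on end in the open drying box, so the lid cannot close: without picking it up, push its upper part with the fingertips so that it tips over and lies flat in the bay, then push the lid over until it is fully shut, and only then press the blue button right down and let it go. Nothing is to be picked up, and the other things on the counter stay where they are.

Things in the scene. Friction and masses are not known exactly. Their poses are not given: they have to be found in the camera images.
- drybox: White plastic drying box, fixed to the counter. Origin: centre of the underside of its open bay; z up, +x towards the lid's hinge (away from the robot at yaw 0), +y towards the button end. Bay: outside 110 (x) by 140 (y), rim 45 high, walls 5 thick, inside 100 by 130, its floor 12 above the counter. Beside it from y = +70 to +125 a solid fascia, top 45 high, carries the button.
- cartridge: Orange plastic drying cartridge with dark holes, loose, 50 to 100 g, a block 48 (its x) by 24 (its y) by 72 (its z, upright at the start). Origin: centre of its lower end. It stands on end on the bay's floor, 30 to 50 from the bay's middle towards -y, its top 84 above the counter; its broad faces look along the box's y within about 0.12 rad. Lying flat, it is below the rim.
- cartridge_mid (a point): Centre of the cartridge, 36 along its z from its origin: 48 above the counter when it stands, about 24 when it lies flat in the bay. The bay has room for it to lie only if it falls towards +y of the box (towards the button); pushed at 50 or more above the bay's floor it leans, and past about 20 degrees it falls over by itself.
- dry_lid (a joint): Opening angle of the drying box's lid in rad: 0 shut (a stop), about 1.57 upright, up to 2.0 leaning back away from the bay. A stiff hinge: the lid stays at whatever angle it is left, and some 1 to 3 N near its free edge move it; the last part must be pressed down.
- lid_hinge (a point): Middle of the lid's hinge line, at x = +55, y = 0, z = 46 in the drying box's frame; the hinge runs along the box's y. The lid, pale grey, is a plate 110 from hinge to free edge, 138 wide, 8 thick; its underside passes through the hinge line, so its outer face is 8 from it. Shut, it lies from the hinge towards -x with its outer face 54 above the counter.
- lid_edge (a point): Middle of the lid's free edge (dark strip), half-way through its thickness, 110 from the hinge.
- start_button (a joint): Travel of the blue push button in m: 0 out, 0.006 fully down (about 5 N); it springs back.
- start_button_top (a point): Middle of the top of the blue button (28 in diameter), pressed straight down; 67 above the counter when out, in a dark round housing 44 in diameter and 57 high, at x = -5, y = +97.5 in the drying box's frame.
- pill_tube: Bystander: aluminium pill tube with a dark screw lid, 29 in diameter, 70 high, upright, light. Origin: centre of its underside. It stands beside the button end of the drying box, 155 to 180 towards +y from the box's origin.
- hedgehog: Bystander: ceramic hedgehog with reading glasses, about 120 by 105, 85 high. Origin: centre of its underside.
- charger: Bystander: graphite charging base, 90 by 110, 50 high. Origin: centre of its underside.
- mug: Bystander: blue mug, 80 in diameter, 92 high, handle at its +y. Origin: centre of its underside.
- tray: Bystander: clear acrylic tray with compartments, 100 by 160, 35 high. Origin: centre of its underside.
- lotion: Bystander: green plastic bottle, 54 in diameter, 120 high. Origin: centre of its underside.
There are look-alikes about, which are no part of the job. There is more than one size of the drybox; the job needs the larger.

How it is judged:
On the way, in this order (a step that is already met when the one before it is completed fails the run):
1. the cartridge lies flat in the bay, the lid still open ((angle between cartridge's own y axis and vertical below 0.15 rad or angle between cartridge's own y axis and vertical above 2.99 rad) and z of cartridge_mid in the frame of drybox below 0.031 m and x of cartridge_mid in the frame of drybox between -0.05 and 0.05 m and y of cartridge_mid in the frame of drybox between -0.065 and 0.065 m and value of joint dry_lid above 0.3 rad), for 0.2 s.
2. the lid is shut (value of joint dry_lid below 0.05 rad), for 0.2 s.
3. the button is pressed down with the lid shut (value of joint dry_lid below 0.05 rad and value of joint start_button above 0.0045 m), for 0.05 s.
At the end, for the whole second after the job is handed in: The cartridge lies on a broad face (within 0.15 rad) on the floor of the bay, at rest; the lid is within 0.05 rad of shut; the button, pressed at least 4.5 of its 6 mm after the lid was shut, is out again (within 1.5 mm) ((angle between cartridge's own y axis and vertical below 0.15 rad or angle between cartridge's own y axis and vertical above 2.99 rad) and z of cartridge_mid in the frame of drybox below 0.031 m and x of cartridge_mid in the frame of drybox between -0.05 and 0.05 m and y of cartridge_mid in the frame of drybox between -0.065 and 0.065 m and value of joint dry_lid below 0.05 rad and value of joint start_button below 0.0015 m and linear speed of cartridge below 0.02 m/s); the robot touches nothing.
It fails at once if the cartridge is lifted (its centre more than 60 mm, or its lower end more than 45 mm, above the counter) (height (world z) of cartridge_mid above 0.06 m or height (world z) of cartridge above 0.045 m).
It fails at once if the button is pressed while the lid is open (value of joint start_button above 0.003 m and value of joint dry_lid above 0.2 rad).
It fails at once if another thing on the counter is moved by more than 20 mm or tipped (distance of any of pill_tube, hedgehog, charger, mug, tray, lotion from where it was at the start of the episode above 0.02 m or angle between any of pill_tube, hedgehog, charger, mug, tray, lotion's own z axis and vertical above 0.3 rad).
It also fails if it takes over 51 s, if anything falls off the work surface, if the arm or the gripper's body presses on something with over 40 N, if the wrist force passes 120 N, or if a joint passes its speed limit or range.

## Working session

There is one attempt and no reset: what is moved stays moved. The work goes in short steps, Python scripts to look and compute and a tool call to move; the robot and the scene stay as the last step left them, time stands still between calls to the robot, and variables do not carry over. Pictures are saved under pics/ and viewed, at most 10 in all, crops included, and the job is handed in when it is done.

Besides the shell and the picture viewer there is one more tool, called after "Request:" as name(argument=value, ...) on one line, values as JSON. jog_arm: Moves the arm, as the interface text tells. Its arguments: {"type":"object","properties":{"motion":{"type":"array"}},"required":["motion"]}

```bash
mkdir -p pics; cat > h.py <<'E'
import cv2,numpy as np
from workcell import readout,camera,bot
def snap(n,f):
    c=camera(n); cv2.imwrite(f'pics/{f}.png',c['pixels'][:,:,::-1]); np.save(f'pics/{f}.npy',c,allow_pickle=True); return c
def load(f): return np.load(f'pics/{f}.npy',allow_pickle=True).item()
def ray(c,uv):
    R=cv2.Rodrigues(np.array(c['rvec'],float))[0]; t=np.array(c['tvec'],float).ravel()
    p=cv2.undistortPoints(np.array([[uv]],float),np.array(c['K'],float),np.array(c['dist'],float)).ravel()
    return -R.T@t, R.T@np.array([p[0],p[1],1])
def onz(c,uv,z):
    o,d=ray(c,uv); return o+d*(z-o[2])/d[2]
def proj(c,P): return cv2.projectPoints(np.array(P,float).reshape(-1,1,3),np.array(c['rvec'],float),np.array(c['tvec'],float),np.array(c['K'],float),np.array(c['dist'],float))[0].reshape(-1,2)
E
python3 - <<'E'
from h import *
a=snap('scene','s0');b=snap('side','d0')
o=readout.get_obs();print(o['clock'],o['eef_pos'],o['tool_rot'],o['grip_width'])
E
```

```text
0.1 [4.99445087e-01 7.00440677e-06 2.30514799e-01] [ 7.07115596e-01  7.07097360e-01 -6.41763225e-04 -6.67295262e-04] 0.08570738451413416
```

View pics/s0.png

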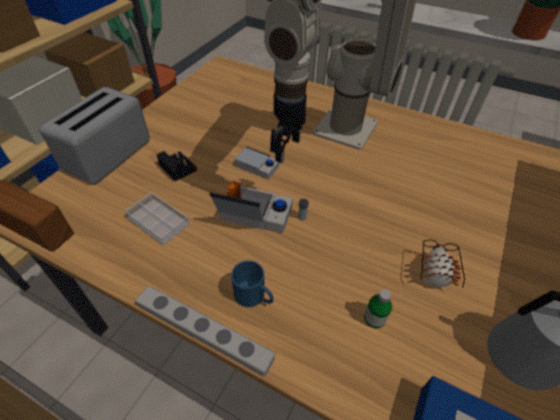

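View pics/d0.png

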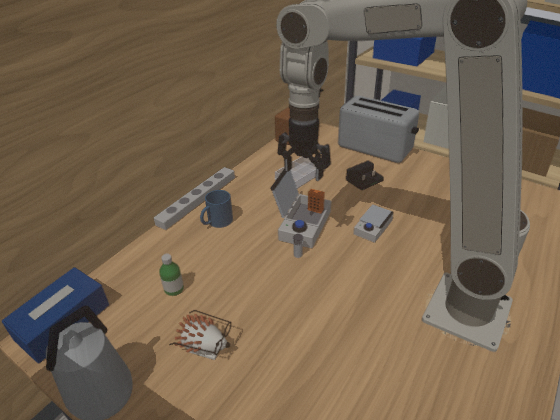

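The scene view shows two dryboxes. The open one at scene (255,207) / side (305,218) holds the orange cartridge (side 316,202) and has the upright lid. The small shut one is at scene (257,160) / side (373,221). The open one is larger and contains the cartridge, so it fits the description. I'll confirm with one enlarged crop.

```bash
python3 - <<'E'
from h import *
a=load('s0');b=load('d0')
A=a['pixels'][140:240,190:320];B=b['pixels'][160:260,265:395]
m=np.hstack([cv2.resize(A,(400,308),interpolation=3),cv2.resize(B,(400,308),interpolation=3)])
cv2.imwrite('pics/crop.png',m[:,:,::-1])
for n,c in (('s',a),('d',b)):
    hsv=cv2.cvtColor(c['pixels'],cv2.COLOR_RGB2HSV)
    for nm,lo,hi in (('blue',(105,120,40),(130,255,255)),('orange',(3,150,70),(14,255,255))):
        M=cv2.inRange(hsv,lo,hi);k,l,s,ce=cv2.connectedComponentsWithStats(M)
        for i in range(1,k):
            if s[i,4]>25 and 150<s[i,0]<400 and 140<s[i,1]<245: print(n,nm,s[i],ce[i].round(1),onz(c,ce[i],.065).round(3))
E
```

```text
s blue [275 200  10   9  72] [279.6 203.7] [ 0.521 -0.007  0.065]
s orange [226 181  15  15 133] [232.  187.7] [ 0.532 -0.161  0.065]
d blue [295 220   9   7  40] [299.1 222.7] [ 0.515 -0.009  0.065]
d orange [308 189  16  24 263] [315.6 199.9] [ 0.531 -0.134  0.065]
```

View pics/crop.png

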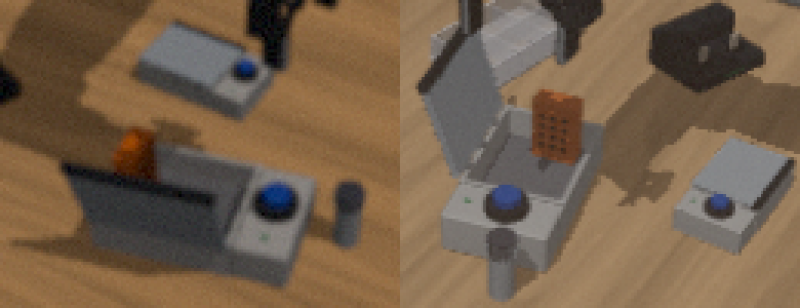

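The crop confirms it: the larger open box with the cartridge is the one, and the small shut one is the look-alike. Next I'll measure corners and take the wrist view.

```bash
python3 - <<'E'
from h import *
a=load('s0');b=load('d0')
for n,c,uv in (('fasc near+y',a,(293,197.8)),('fasc far+y',a,(284.2,225)),('fasc far+y',b,(279,226)),('fasc near+y',b,(317,233)),('rim near-y',b,(332.3,201.6))): print(n,onz(c,uv,.045).round(3))
print('btn',onz(a,(279.6,203.7),.063).round(3),onz(b,(299.1,222.7),.063).round(3))
def tri(u,v):
    o1,d1=ray(a,u);o2,d2=ray(b,v);s=np.linalg.lstsq(np.c_[d1,-d2],o2-o1,rcond=None)[0];p,q=o1+s[0]*d1,o2+s[1]*d2
    return ((p+q)/2).round(3),np.linalg.norm(p-q).round(4)
print('lid +y end',tri((259.9,205),(270.9,188.6)))
w=snap('wrist','w0')
cv2.imwrite('pics/w0.png',w['pixels'][:,:,::-1])
E
```

```text
fasc near+y [0.464 0.008 0.045]
fasc far+y [0.571 0.034 0.045]
fasc far+y [0.571 0.015 0.045]
fasc near+y [ 0.458 -0.017  0.045]
rim near-y [ 0.494 -0.179  0.045]
btn [ 0.52  -0.008  0.063] [ 0.516 -0.011  0.063]
lid +y end (array([ 0.617, -0.016,  0.145]), np.float64(0.0004))
```

View pics/w0.png

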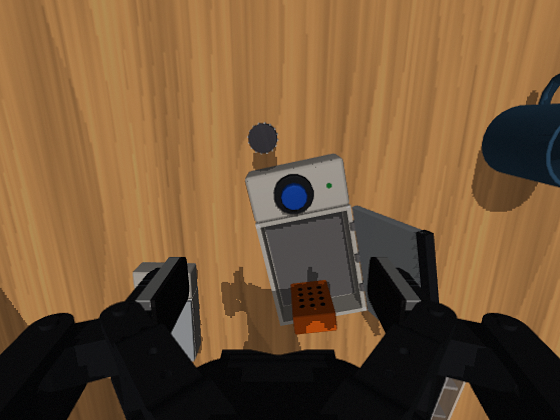

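Wrist view: button (294,197), fascia corners (246,175) and (341,155), pill tube top (263,137). The cartridge's holed +y face is at (313,300) and its lit top face at about (316,326). The lid is at the right, with its dark edge at about (428,260).

```bash
python3 - <<'E'
from h import *
w=load('w0')
P={}
for n,uv,z in (('f_near',(246,175),.045),('f_far',(341,155),.045),('m_near',(256,224),.045),('m_far',(352,207),.045),('r_near',(283,324),.045),('btn',(294,197),.067),('tube',(263,137),.07),('cart top',(316,326),.084),('cTL',(294,320),.084),('cTR',(334.5,315),.084),('cBL',(295,333),.084),('cBR',(337,329),.084)):
    P[n]=onz(w,uv,z);print(n,P[n].round(4))
d=P['f_far']-P['f_near'];print('yaw',np.arctan2(d[1],d[0]))
d=P['f_near']-P['r_near'];print('yaw',np.arctan2(-d[0],d[1]), np.linalg.norm(d))
d=P['m_far']-P['m_near'];print('yaw',np.arctan2(d[1],d[0]))
yaw=0.235
for yaw in (.2,.235):
    R=np.array([[np.cos(yaw),-np.sin(yaw)],[np.sin(yaw),np.cos(yaw)]])
    for n,q in (('btn',(-5,97.5)),('f_near',(-55,125)),('f_far',(55,125)),('m_near',(-55,70)),('r_near',(-55,-70))):
        print(yaw,n,(P[n][:2]-R@np.array(q)/1e3).round(4))
print(-cv2.Rodrigues(np.array(w['rvec']))[0].T@np.array(w['tvec']).ravel())
E
```

```text
f_near [0.4649 0.0099 0.045 ]
f_far [0.5671 0.0316 0.045 ]
m_near [ 0.4746 -0.0469  0.045 ]
m_far [ 0.5829 -0.0264  0.045 ]
r_near [ 0.5063 -0.1814  0.045 ]
btn [ 0.5164 -0.009   0.067 ]
tube [0.4852 0.0521 0.07  ]
cart top [ 0.5424 -0.1537  0.084 ]
cTL [ 0.5177 -0.1459  0.084 ]
cTR [ 0.5624 -0.1393  0.084 ]
cBL [ 0.5191 -0.1631  0.084 ]
cBR [ 0.5661 -0.1576  0.084 ]
yaw 0.20951104515873453
yaw 0.2131027750566058 0.1957669197992656
yaw 0.18671541862962412
0.2 btn [ 0.5407 -0.1036]
0.2 f_near [ 0.5436 -0.1017]
0.2 f_far [ 0.5381 -0.1018]
0.2 m_near [ 0.5424 -0.1046]
0.2 r_near [ 0.5463 -0.1019]
0.235 btn [ 0.544  -0.1027]
0.235 f_near [ 0.5474 -0.0989]
0.235 f_far [ 0.5427 -0.1027]
0.235 m_near [ 0.5444 -0.1022]
0.235 r_near [ 0.5434 -0.1006]
[0.50018192 0.07283532 0.37293873]
```

Box origin is about (0.5425, -0.1025), yaw 0.21. The cartridge top is at box (-12,-48). The tool will go to box (-12,-100), behind the cartridge, fingers shut and spun by -12°.

Request:
jog_arm(motion=[{"x":-50,"y":13,"z":0,"spin":-6,"fingers":1},{"x":-100,"y":26,"z":0,"spin":-12,"fingers":1},{"x":-150,"y":40,"z":0,"spin":-12,"fingers":1},{"x":-203,"y":52,"z":0,"spin":-12,"fingers":1},{"x":-203,"y":52,"z":50,"spin":-12,"fingers":1},{"x":-203,"y":52,"z":100,"spin":-12,"fingers":1},{"x":-203,"y":52,"z":130,"spin":-12,"fingers":1},{"x":-203,"y":52,"z":130,"spin":-12,"fingers":1}])

```text
clock: 1.15
eef_pos: [0.5493, -0.2021, 0.098]
tool_rot: [0.629, 0.777, -0.001, -0.004]
ft_force: [0.1, -0.5, 0.4]
grip_width: 0.0001
grasp_force: 0.0
```

```bash
cat >> h.py <<'E'
def box(p):
    y=.21;c,s=np.cos(y),np.sin(y);d=np.array(p[:2])-[.5425,-.1025];return np.r_[c*d[0]+s*d[1],-s*d[0]+c*d[1],p[2]].round(4)
def st():
    o=readout.get_obs();print(o['clock'],o['eef_pos'].round(4),box(o['eef_pos']),np.round(o['tool_rot'],3),np.round(o['ft_force'],1),o['grip_width'])
E
python3 - <<'E'
from h import *
st();w=snap('wrist','w1')
E
```

```text
1.15 [ 0.5493 -0.2021  0.098 ] [-0.0141 -0.0989  0.098 ] [ 0.629  0.777 -0.001 -0.004] [ 0.1 -0.5  0.4] 9.736914524635781e-05
```

View pics/w1.png

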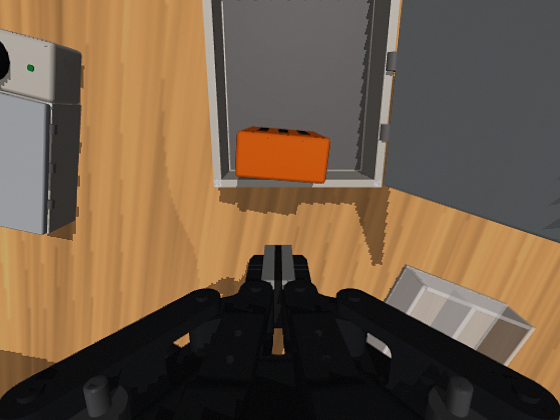

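The tool is aligned and centred behind the cartridge (orange top at (283,155), fingers at (279,265)). I'll lower and approach.

Request:
jog_arm(motion=[{"z":30,"fingers":1},{"z":32,"fingers":1},{"x":12,"z":32,"fingers":1},{"x":22,"z":32,"fingers":1},{"x":28,"z":32,"fingers":1},{"x":34,"z":32,"fingers":1},{"x":40,"z":32,"fingers":1},{"x":46,"z":32,"fingers":1}])

```text
validation failed for argument at $.mo...
```

```bash
python3 - <<'E'
from h import *
st();w=snap('wrist','w2')
E
```

```text
1.2 [ 0.5511 -0.2027  0.1004] [-0.0125 -0.0998  0.1004] [ 0.629  0.777 -0.    -0.001] [ 0.8 -1.   1. ] -0.0003339827817078077
```

View pics/w2.png

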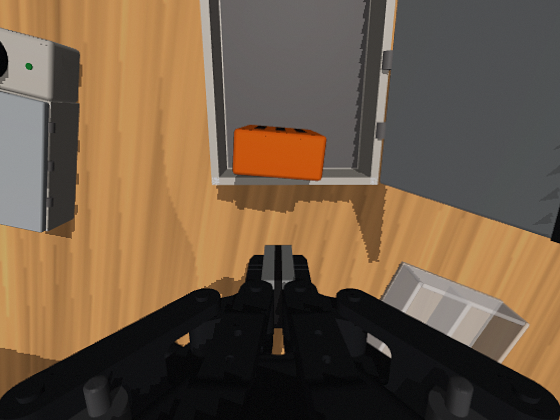

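The call was refused and the picture is unchanged, with the cartridge still at (280,152). The rows probably need every field, so I'll give them all.

Request:
jog_arm(motion=[{"x":0,"y":0,"z":30,"spin":0,"fingers":1},{"x":0,"y":0,"z":32,"spin":0,"fingers":1},{"x":12,"y":0,"z":32,"spin":0,"fingers":1},{"x":22,"y":0,"z":32,"spin":0,"fingers":1},{"x":28,"y":0,"z":32,"spin":0,"fingers":1},{"x":34,"y":0,"z":32,"spin":0,"fingers":1},{"x":40,"y":0,"z":32,"spin":0,"fingers":1},{"x":46,"y":0,"z":32,"spin":0,"fingers":1}])

```text
clock: 2.25
eef_pos: [0.5423, -0.1576, 0.0693]
tool_rot: [0.629, 0.777, 0.0, -0.0]
ft_force: [0.7, 0.8, -0.6]
grip_width: 0.0002
grasp_force: 0.0
```

```bash
python3 - <<'E'
from h import *
st();w=snap('wrist','w3')
E
```

```text
2.25 [ 0.5423 -0.1576  0.0693] [-0.0117 -0.0539  0.0693] [ 0.629  0.777  0.    -0.   ] [ 0.7  0.8 -0.6] 0.00015662529442368403
```

View pics/w3.png

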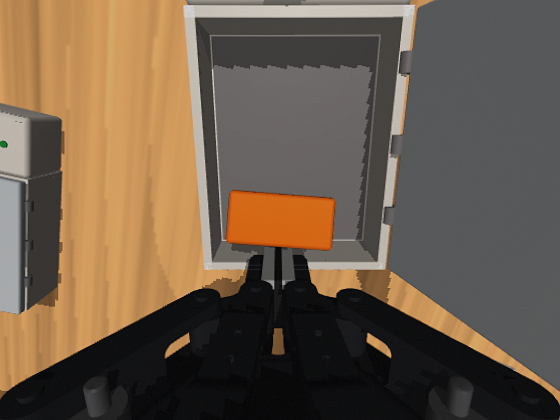

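The fingertips (278,255) are at or just touching the cartridge's rear face (row 248), and it is still upright. I'll push on about 28 mm, then back off.

Request:
jog_arm(motion=[{"x":5,"y":0,"z":0,"spin":0,"fingers":1},{"x":10,"y":0,"z":0,"spin":0,"fingers":1},{"x":15,"y":0,"z":0,"spin":0,"fingers":1},{"x":20,"y":0,"z":0,"spin":0,"fingers":1},{"x":25,"y":0,"z":0,"spin":0,"fingers":1},{"x":29,"y":0,"z":0,"spin":0,"fingers":1},{"x":29,"y":0,"z":0,"spin":0,"fingers":1},{"x":29,"y":0,"z":0,"spin":0,"fingers":1}])

```text
clock: 3.3
eef_pos: [0.5365, -0.1297, 0.0693]
tool_rot: [0.629, 0.777, -0.0, 0.0]
ft_force: [-0.8, 0.2, -0.1]
grip_width: 0.0
grasp_force: 0.0
```

```bash
python3 - <<'E'
from h import *
st();w=snap('wrist','w4')
E
```

```text
3.3 [ 0.5365 -0.1297  0.0693] [-0.0116 -0.0253  0.0693] [ 0.629  0.777 -0.     0.   ] [-0.8  0.2 -0.1] 5.831745323109579e-06
```

View pics/w4.png

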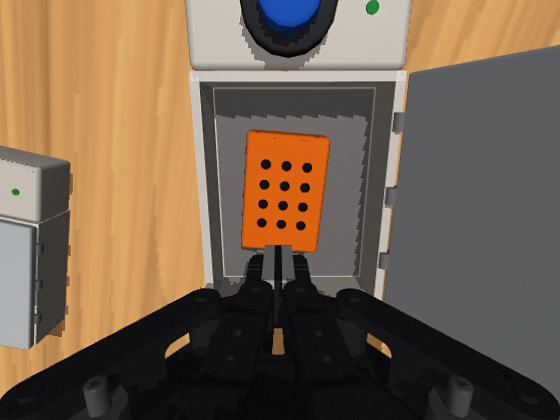

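The cartridge now lies flat in the bay, holed face up at (285,190). Next, the lid: go up, over its edge and down behind it at box (145,0,135).

Request:
jog_arm(motion=[{"x":0,"y":0,"z":-60,"spin":0,"fingers":1},{"x":0,"y":0,"z":-120,"spin":0,"fingers":1},{"x":0,"y":0,"z":-150,"spin":0,"fingers":1},{"x":10,"y":55,"z":-150,"spin":0,"fingers":1},{"x":25,"y":110,"z":-150,"spin":0,"fingers":1},{"x":25,"y":157,"z":-150,"spin":0,"fingers":1},{"x":25,"y":157,"z":-105,"spin":0,"fingers":1},{"x":25,"y":157,"z":-66,"spin":0,"fingers":1}])

```text
clock: 4.35
eef_pos: [0.6857, -0.0724, 0.1334]
tool_rot: [0.629, 0.777, 0.0, 0.0]
ft_force: [0.6, 0.3, -0.2]
grip_width: -0.0003
grasp_force: 0.0
```

```bash
python3 - <<'E'
from h import *
w=snap('side','d5');st()
E
```

```text
4.4 [ 0.6815 -0.0721  0.1265] [0.1423 0.0007 0.1265] [ 0.629  0.777 -0.003 -0.005] [-2.3  0.6 -4.6] -0.00039612657165701335
```

View pics/d5.png

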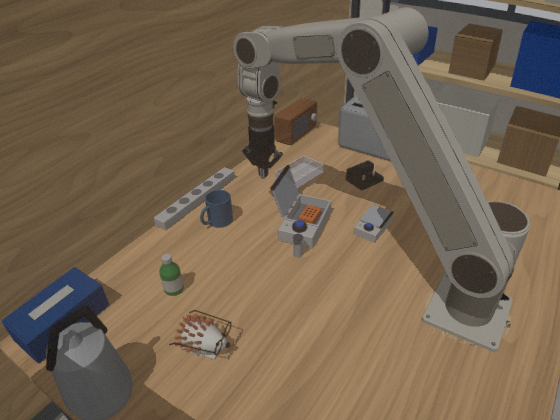

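The cartridge is flat at (310,214) and the fingers (262,172) are behind the lid edge (280,180). I'll push the lid over.

Request:
jog_arm(motion=[{"x":0,"y":-20,"z":0,"spin":0,"fingers":1},{"x":0,"y":-35,"z":0,"spin":0,"fingers":1},{"x":0,"y":-50,"z":0,"spin":0,"fingers":1},{"x":0,"y":-65,"z":0,"spin":0,"fingers":1},{"x":0,"y":-80,"z":1,"spin":0,"fingers":1},{"x":0,"y":-95,"z":3,"spin":0,"fingers":1},{"x":0,"y":-108,"z":6,"spin":0,"fingers":1},{"x":0,"y":-120,"z":12,"spin":0,"fingers":1}])

```text
clock: 5.4
eef_pos: [0.568, -0.098, 0.125]
tool_rot: [0.629, 0.777, 0.001, 0.001]
ft_force: [0.5, 0.6, 1.1]
grip_width: -0.0
grasp_force: 0.4
```

```bash
python3 -c "
from h import *
st()"
```

```text
5.4 [ 0.568 -0.098  0.125] [ 0.0258 -0.0009  0.125 ] [0.629 0.777 0.001 0.001] [0.5 0.6 1.1] -4.608666552986759e-06
```

Request:
jog_arm(motion=[{"x":0,"y":-10,"z":6,"spin":0,"fingers":1},{"x":0,"y":-19,"z":13,"spin":0,"fingers":1},{"x":0,"y":-28,"z":21,"spin":0,"fingers":1},{"x":0,"y":-36,"z":32,"spin":0,"fingers":1},{"x":0,"y":-42,"z":43,"spin":0,"fingers":1},{"x":0,"y":-46,"z":55,"spin":0,"fingers":1},{"x":0,"y":-48,"z":66,"spin":0,"fingers":1},{"x":0,"y":-48,"z":69,"spin":0,"fingers":1}])

```text
clock: 6.4
eef_pos: [0.5192, -0.1073, 0.0538]
tool_rot: [0.629, 0.777, -0.001, -0.001]
ft_force: [-6.9, 1.8, 16.6]
grip_width: 0.0003
grasp_force: 8.0
```

Request:
jog_arm(motion=[{"x":0,"y":0,"z":2,"spin":0,"fingers":1},{"x":0,"y":0,"z":3,"spin":0,"fingers":1},{"x":0,"y":0,"z":3,"spin":0,"fingers":1},{"x":0,"y":0,"z":3,"spin":0,"fingers":1}])

```text
clock: 6.9
eef_pos: [0.5192, -0.1073, 0.0538]
tool_rot: [0.629, 0.777, -0.0, -0.0]
ft_force: [-9.9, 1.5, 20.9]
grip_width: 0.0003
grasp_force: 10.3
```

```bash
python3 -c "
from h import *
st()"
```

```text
6.9 [ 0.5192 -0.1073  0.0538] [-0.0238  0.0001  0.0538] [ 0.629  0.777 -0.    -0.   ] [-9.9  1.5 20.9] 0.0002530736144152784
```

The TCP stopped on the lid's outer face at z 0.054 with 20 N, so the lid is shut. I'll rise and move over the button, then look.

Request:
jog_arm(motion=[{"x":0,"y":0,"z":-25,"spin":0,"fingers":1},{"x":0,"y":0,"z":-70,"spin":0,"fingers":1},{"x":48,"y":10,"z":-70,"spin":0,"fingers":1},{"x":97,"y":19,"z":-70,"spin":0,"fingers":1},{"x":97,"y":19,"z":-70,"spin":0,"fingers":1},{"x":97,"y":19,"z":-50,"spin":0,"fingers":1},{"x":97,"y":19,"z":-40,"spin":0,"fingers":1},{"x":97,"y":19,"z":-40,"spin":0,"fingers":1}])

```text
clock: 7.9
eef_pos: [0.5181, -0.0092, 0.0903]
tool_rot: [0.63, 0.777, -0.001, -0.001]
ft_force: [0.6, -0.3, 0.0]
grip_width: -0.0001
grasp_force: 0.0
```

```bash
python3 - <<'E'
from h import *
st();w=snap('wrist','w6');d=snap('side','d6')
cv2.imwrite('pics/m6.png',np.hstack([cv2.resize(w['pixels'],(420,315)),cv2.resize(d['pixels'][150:270,240:400],(380,285)) if 0 else cv2.resize(d['pixels'][150:270,250:394],(378,315),interpolation=3)])[:,:,::-1])
E
```

```text
7.9 [ 0.5181 -0.0092  0.0903] [-0.0044  0.0963  0.0903] [ 0.63   0.777 -0.001 -0.001] [ 0.6 -0.3  0. ] -0.0001266863412598376
```

View pics/m6.png

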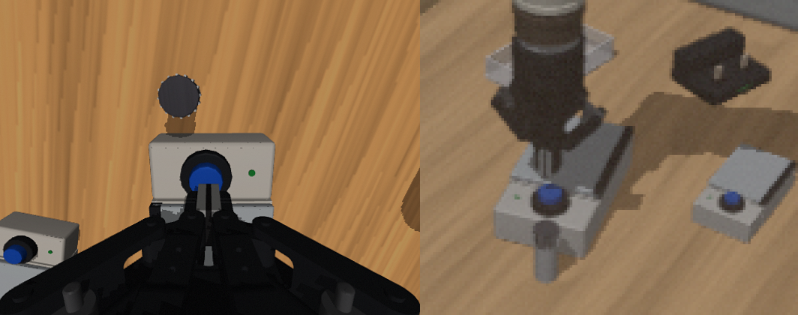

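The lid is shut, and the fingertips (207,190) are over the button (206,178). I'll press, hold and release.

Request:
jog_arm(motion=[{"x":0,"y":0,"z":18,"spin":0,"fingers":1},{"x":0,"y":0,"z":24,"spin":0,"fingers":1},{"x":0,"y":0,"z":28,"spin":0,"fingers":1},{"x":0,"y":0,"z":31,"spin":0,"fingers":1},{"x":0,"y":0,"z":32,"spin":0,"fingers":1},{"x":0,"y":0,"z":32,"spin":0,"fingers":1},{"x":0,"y":0,"z":32,"spin":0,"fingers":1},{"x":0,"y":0,"z":32,"spin":0,"fingers":1}])

```text
clock: 9.0
eef_pos: [0.5188, -0.0089, 0.061]
tool_rot: [0.629, 0.777, 0.0, 0.0]
ft_force: [-5.2, -1.5, 10.8]
grip_width: -0.0002
grasp_force: 5.4
```

The button is at its stop: z 0.061, i.e. 6 mm down, at 10.8 N. Releasing now.

Request:
jog_arm(motion=[{"x":0,"y":0,"z":-20,"spin":0,"fingers":1},{"x":0,"y":0,"z":-70,"spin":0,"fingers":1},{"x":0,"y":0,"z":-120,"spin":0,"fingers":1},{"x":0,"y":0,"z":-120,"spin":0,"fingers":1},{"x":0,"y":0,"z":-120,"spin":0,"fingers":1},{"x":0,"y":0,"z":-120,"spin":0,"fingers":1}])

```text
clock: 9.75
eef_pos: [0.5179, -0.0086, 0.1778]
tool_rot: [0.629, 0.777, -0.001, -0.001]
ft_force: [0.4, -0.9, -0.1]
grip_width: 0.0001
grasp_force: 0.0
```

```bash
python3 -c "
from h import *
st();print(bot.job_done())"
```

```text
9.75 [ 0.5179 -0.0086  0.1778] [-0.0045  0.097   0.1778] [ 0.629  0.777 -0.001 -0.001] [ 0.4 -0.9 -0.1] 0.00012574804902089709
the job is handed in; nothing more can be done
None
```

The cartridge was tipped flat in the bay, the lid pushed shut and the button pressed right down and let go; the job was handed in at 9.75 s, and no verdict came back.

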